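# Sort two vials by rocking the seesaw gate of a bench sorter

### The arm

A 6-joint arm with a two-finger parallel gripper is mounted at the origin on a cart in front of the work surface, level with it; the furniture and walls round the work are solid. World frame = base frame: x ahead of the robot, y to its left, z up, the work surface at z = 0. Lengths are in m, angles in rad, forces in N, time in s.
With the tool pointing down it reaches from about 0.325 to 0.875 m from the base axis. Payload 4.4 kg.
Tool frame: the origin (TCP) lies on the centre line of the jaws, within the pads' length; the fingertips stand 25 mm ahead of it and the grasp point (between the pads) lies 6 mm ahead of it (arm.tips_ahead is the distance from the TCP to the fingertips, in m); z points along the fingers, y is the direction in which the jaws open and shut (so a half turn about z gives the same grasp; the last joint's range is limited). The gripper opens to 85 mm and grips with 20 to 120 N. Pads are 22 mm wide; open, the fingers measure 114 mm over their backs; the gripper's body (76 mm by 85 mm) begins 54 mm behind the grasp point. The pads swing forward as they close: fully open they stand 13 mm farther back than shut.
Start: joints at [1.113, 0.207, 1.542, -0, 1.393, -0.15], TCP at [0.174, 0.548, 0.256] pointing down, gripper open.
Joint ranges: [-2.73, 2.73], [-0.86, 2.22], [0.23, 2.46], [-1.11, 4.25], [0.08, 2.63], [-2.82, 2.82]. Speed limits (rad/s): [2.79, 2.79, 3.14, 3.14, 3.14, 3.14].

### API

Orientations are given as a 3x3 rotation matrix whose columns are the frame's x, y, z axes.
In Python, from station import arm gives the robot as it stands.
- The arm moves only by the tool servo_tool, never from a script. Its argument "deltas" is a list of rows, each a list of 5 numbers: the opening, from 0 (shut) to 1 (fully open), then the shift along the tool's x, y, z in cm, then the turn about the tool's z in degrees. In form: [[claw, tx, ty, tz, roll], ...]. A call has exactly 8 rows; each row shifts and turns the pose as measured when the row begins, along the tool's axes as they then stand; what a row does not reach is not made up. A row lasts 1/10 s, in which the tool goes at most 50 mm and 8.59 degrees, less where a joint would pass 70% of its speed; a pose out of reach is approached as far as the arm can. A call is refused whole if a number of a shift passes 5 or a number of a turn 8.59, either way. A call with a gripper value outside its range is refused whole. The fingers move at their own pace and stop on an object; "squeeze" is the grip in N (left out, the last holds). Time passes only in rows, so rows that do not move let the fingers close, or fill a call up. It gives the time, the measured TCP pose, the force and the opening at its end, in the units of the state.
- arm.sense(): the state, without advancing time (a new reading comes with each control period).
- arm.grab_frame(name): name is "scene" or "top" or "wrist"; returns a dict with "color" (400x640x3 uint8, red, green, blue), "camera_matrix" (3x3 intrinsics, pixels), "rvec" (rotation vector, rad) and "tvec" (3), from world to camera coordinates, as OpenCV has them; the wrist camera has in their place "tool_from_camera" (4x4, takes a point from camera to tool coordinates, whose origin is the TCP and whose axes are the flange's). Camera axes: x right, y down, z forward; pixel columns grow to the right and rows downward; lengths in m; the calibration is good to about 2 mm. A picture is of the moment at which its call begins: read the wrist's pose just before it. There is no depth.
- arm.close_job(): hands the job in, once; it reports no verdict.
Trained networks look in a picture, given as the dict that the camera call returned (one of the last four; its "shot" number tells which), for a name from the list of things; names that differ only in an ending like _2 or _b are one class to them, and where a whole thing is asked for, a point or a joint stands for the part that bears it (a point fixed in the world has none). Each returns a list of dicts, best first, with "score" (0 to 1); they miss things now and then, are a little off and sometimes report something else, mostly with a low value. They report only what shows in the picture. A call takes as long as a camera call. They do not tell look-alikes from the thing itself.
- arm.look_for(target, picture): "bbox" ([left, top, right, bottom] in pixels, round what is visible of it).
- arm.trace(target, picture): "region" (400x640 bool, what is visible of it) and "bbox" ([left, top, right, bottom] in pixels, round what is visible of it).
- arm.tip_of(target, picture): "pixel" ([column, row] in pixels: a listed point, or the origin of a listed thing).
The state is a dict: "time_s": time; "qpos": joint angles; "qd": joint speeds; "joint_torque": joint torques, N m; "position": TCP position; "ee_rot": TCP orientation; "wrist_force": force on the tool from outside, world axes, zero at the start; "torque": the same for the moment, N m; "opening": finger opening in m.
Only numpy, scipy, OpenCV 4.12 (cv2) and the standard library are available. Lean on these libraries where they do the work, as an engineer would, in place of code of your own. Each camera call takes 0.05 s, during which the arm holds its last target.

### The job

Sort the two waiting vials by cap colour, so that the red-capped one lies in the red tray and the blue-capped one in the blue tray: each full push of the green plate on the feed slide drops one vial on to the seesaw gate, the red-capped one first, and before each push press the gate's raised pad down if the gate slopes to the wrong tray. Nothing is grasped: work the sorter with the fingers alone, keep the rest of the hand off it, do not touch or lift the vials, do not shift the trays, and leave the other things on the bench alone.

Things in the scene. Friction and masses are not known exactly. Their poses are not given: they have to be found in the camera images.
- sorter: Vial sorter fixed to the bench, 116 x 154 mm base, 174 mm high. Origin on the bench under the gate's pivot; x from its front (black yoke, clear plate) to its back, y to its left seen from the front; turned at most 0.2 rad from the robot's axes. A clear magazine (56 mm in x, 24 mm in y) stands at y = -25 mm, top at 174 mm. A brass weight swings behind the back plate, up to 165 mm high.
- gate (a joint): Angle of the seesaw gate, an orange rocker board (pivot 105 mm up, axis along sorter x). +0.50: left pad up, slopes down to the right, vials run to the right (-y). -0.50: right pad up, vials run to the left (+y). A weight throws it to whichever side it leans and holds it there: about 2 N on the raised pad starts it, and past the middle it falls over by itself.
- pad_left (a point): Centre of the top of the gate's left press pad, an orange disc 28 mm across, 8 mm thick, on the yoke 72 mm in front of the sorter's origin. It swings with the gate: raised 149 mm high and 40 mm left of the pivot, down 96 mm high and 59 mm left. The disc is level in mid swing and tilts with the gate.
- pad_right (a point): The same for the gate's right press pad, to the right of the pivot. Exactly one of the two pads is up.
- feed (a joint): Travel of the feed slide, m: 0 = home (out), 0.025 = fully in. It slides along the sorter's +y against a spring (1.5 N at home, 3 N fully in, a little more as it starts or rubs on a vial). Fully in, it drops the vial it carries on to the gate; let go, it springs home and the next vial falls into it. A fed vial takes about 1 s to reach a tray.
- feed_knob (a point): Centre of the outer face of the feed slide's upright green push plate, to the right of the magazine: at home 148 mm high and 114 mm right of the sorter's origin. The plate is 36 mm wide (sorter x), 34 mm high, 7 mm thick, faces the sorter's -y and moves with the slide. The space right of it and above it is free.
- vial_red_mid (a point): Middle of the red-capped vial (14 mm thick, 46 mm long, about 12 g). It starts lying in the feed slide under the magazine, cap to the front, and is fed first.
- vial_blue_mid (a point): Middle of the blue-capped vial, of the same size. It starts on top of the red-capped one in the magazine and is fed second.
- tray_red: Red open tray, 112 x 110 x 40 mm, 3 mm walls, standing loose under the end of one chute, about 139 mm left or right of the sorter's origin (the side varies). Origin at the centre of its underside, x and y along its 112 and 110 mm sides.
- tray_blue: Blue open tray of the same size, under the other chute.
- timer: White bench timer, 68 x 68 x 20 mm, to be left alone; origin at the centre of its underside.
- cup: Specimen cup with a red lid, 72 mm across, 76 mm high, to be left alone; origin at the centre of its underside.
- marker: Black and white marker pen, 135 mm long, 16 mm thick, lying on the bench, to be left alone; origin at the centre of its underside.
There are look-alikes about, which are no part of the job. Several things have the shape of the tray_red; the one meant has the colours described above.

How it is judged:
On the way, in this order (a step that is already met when the one before it is completed fails the run):
1. the red-capped vial has run into the red tray (x of vial_red_mid in the frame of tray_red between -0.056 and 0.056 m and y of vial_red_mid in the frame of tray_red between -0.055 and 0.055 m and z of vial_red_mid in the frame of tray_red below 0.035 m), for 0.2 s.
2. the blue-capped vial has run into the blue tray (x of vial_blue_mid in the frame of tray_blue between -0.056 and 0.056 m and y of vial_blue_mid in the frame of tray_blue between -0.055 and 0.055 m and z of vial_blue_mid in the frame of tray_blue below 0.035 m), for 0.2 s.
At the end, for the whole second after the job is handed in: The middle of the red-capped vial is inside the red tray and that of the blue-capped vial inside the blue tray, below the rims, both at rest (under 0.03 m/s) (all of step 1 and all of step 2 and linear speed of each of vial_red, vial_blue below 0.03 m/s); the robot touches nothing.
It fails at once if a vial is touched by the robot (contact force between any of the fingers, the arm and vial_red above 0.3 N or contact force between any of the fingers, the arm and vial_blue above 0.3 N).
It fails at once if the sorter is pushed with the arm or the hand's body in place of the fingers (contact force between the arm and sorter above 8 N).
It fails at once if a vial is lifted out of the magazine (height (world z) of any of vial_red_mid, vial_blue_mid above 0.18 m).
It fails at once if a tray is shifted by more than 30 mm (distance of any of tray_red, tray_blue from where it was at the start of the episode above 0.03 m).
It fails at once if the timer, specimen cup or marker is moved by more than 20 mm (distance of any of timer, cup, marker from where it was at the start of the episode above 0.02 m).
It also fails if it takes over 64 s, if anything falls off the work surface, if the arm or the gripper's body presses on something with over 40 N, if the wrist force passes 120 N, or if a joint passes its speed limit or range.

## Working session

There is one attempt and no reset: what is moved stays moved. The work goes in short steps, Python scripts to look and compute and a tool call to move; the robot and the scene stay as the last step left them, time stands still between calls to the robot, and variables do not carry over. Pictures are saved under pics/ and viewed, and the job is handed in when it is done.

Besides the shell and the picture viewer there is one more tool, called after "Request:" by a JSON object that holds its "fn" and its "kwargs". servo_tool: Moves the arm, as the interface text tells. Its arguments: {"type":"object","properties":{"deltas":{"type":"array","items":{"type":"array","items":{"type":"number"}}},"squeeze":{"type":"number"}},"required":["deltas"]}

```bash
ls; mkdir -p pics; cat > h.py <<'E'
import numpy as np, cv2
from station import arm
def cam(f):
    K=np.array(f["camera_matrix"]);R,_=cv2.Rodrigues(np.array(f["rvec"],float));t=np.array(f["tvec"],float).reshape(3)
    return K,R,t
def proj(f,P):
    K,R,t=cam(f);p=K@(R@np.asarray(P,float)+t);return p[:2]/p[2]
def ray(f,uv):
    K,R,t=cam(f);d=R.T@np.linalg.inv(K)@np.array([uv[0],uv[1],1.]);return -R.T@t,d/np.linalg.norm(d)
def at_z(f,uv,z):
    o,d=ray(f,uv);return o+d*(z-o[2])/d[2]
def tri(fs,uvs):
    A=np.zeros((3,3));b=np.zeros(3)
    for f,uv in zip(fs,uvs):
        o,d=ray(f,uv);M=np.eye(3)-np.outer(d,d);A+=M;b+=M@o
    p=np.linalg.solve(A,b);return p,[np.linalg.norm(proj(f,p)-uv) for f,uv in zip(fs,uvs)]
def save(f,n,crop=None,k=1):
    im=f["color"][:,:,::-1]
    if crop: im=im[crop[1]:crop[3],crop[0]:crop[2]]
    cv2.imwrite("pics/"+n+".png",cv2.resize(im,None,fx=k,fy=k,interpolation=cv2.INTER_CUBIC))
E
python3 - <<'E'
from h import *
s=arm.sense();print(s["time_s"],s["position"],s["ee_rot"],s["opening"],s["wrist_force"],arm.tips_ahead)
a=arm.grab_frame("scene");b=arm.grab_frame("top")
save(a,"s0");save(b,"t0")
for n in ["pad_left","pad_right","feed_knob","sorter","tray_red","tray_blue","vial_red_mid","vial_blue_mid","timer","cup","marker"]:
    r=[[(np.round(x["pixel"],1).tolist(),round(x["score"],2)) for x in arm.tip_of(n,f)[:3]] for f in (a,b)]
    print(n,r)
E
```

```text
pics
0.0 [0.17333948 0.54749993 0.25512936] [[-9.53310423e-01  3.01990415e-01 -1.01361139e-03]
 [ 3.01991917e-01  9.53308276e-01 -2.05274514e-03]
 [ 3.46374774e-04 -2.26300578e-03 -9.99997379e-01]] 0.08541089528885297 [-0.47095803 -1.08765343 -0.20478292] 0.025
pad_left [[([452.0, 314.5], 0.74), ([295.0, 191.9], 0.66)], [([288.8, 212.9], 0.86)]]
pad_right [[([316.9, 215.3], 0.52), ([261.5, 200.7], 0.23)], [([319.1, 209.4], 0.79)]]
feed_knob [[([349.5, 197.6], 0.65)], [([338.1, 194.9], 0.56)]]
sorter [[([324.1, 229.2], 0.78)], [([309.5, 194.3], 0.7), ([292.8, 209.3], 0.17)]]
tray_red [[([297.6, 218.2], 0.8), ([398.1, 283.3], 0.69), ([315.3, 215.9], 0.57)], [([397.7, 224.8], 0.94), ([271.3, 193.7], 0.61), ([312.6, 189.8], 0.55)]]
tray_blue [[([355.7, 245.8], 0.9)], [([344.5, 200.0], 0.7), ([270.7, 192.6], 0.39)]]
vial_red_mid [[], [([438.3, 231.7], 0.74)]]
vial_blue_mid [[], [([311.2, 189.7], 0.64)]]
timer [[([295.7, 219.2], 0.48)], [([208.4, 221.1], 0.58)]]
cup [[([262.3, 199.4], 0.78)], [([204.0, 183.5], 0.68), ([336.6, 195.8], 0.42), ([318.6, 210.8], 0.16)]]
marker [[([453.3, 313.1], 0.72)], [([435.8, 228.0], 0.68)]]
```

View pics/s0.png

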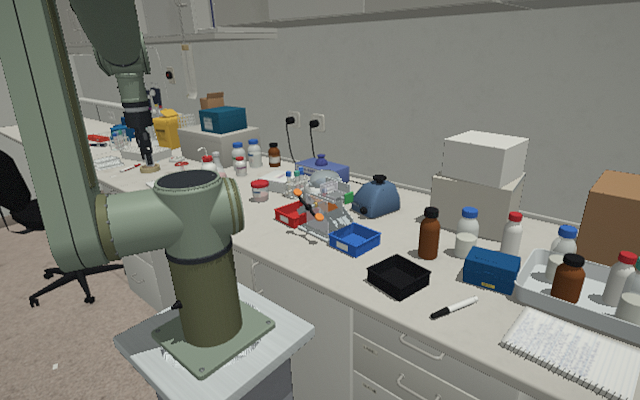

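View pics/t0.png

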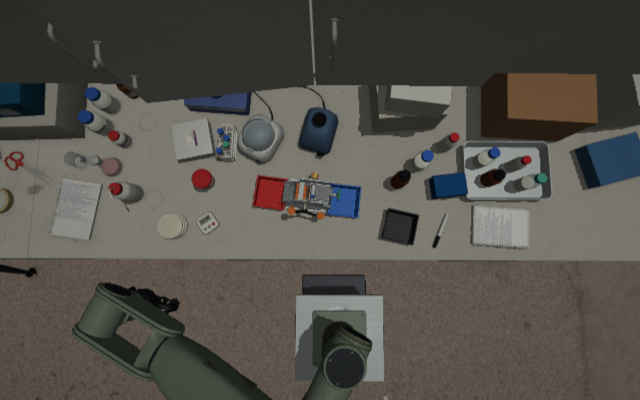

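```bash
python3 - <<'E'
from h import *
a=arm.grab_frame("scene");b=arm.grab_frame("top")
save(a,"s1",(240,150,440,310),4);save(b,"t1",(190,150,390,270),4)
for f in(a,b):
    K,R,t=cam(f);print(-R.T@t,R[2],K[0,0])
E
```

```text
[-0.3286141  -0.61012017  0.56335851] [ 0.70034324  0.60185805 -0.3837789 ] 374.5339068454549
[0.32112071 0.05930589 1.43186538] [ 0.13100885 -0.00569083 -0.99136487] 382.5149396944544
```

View pics/s1.png

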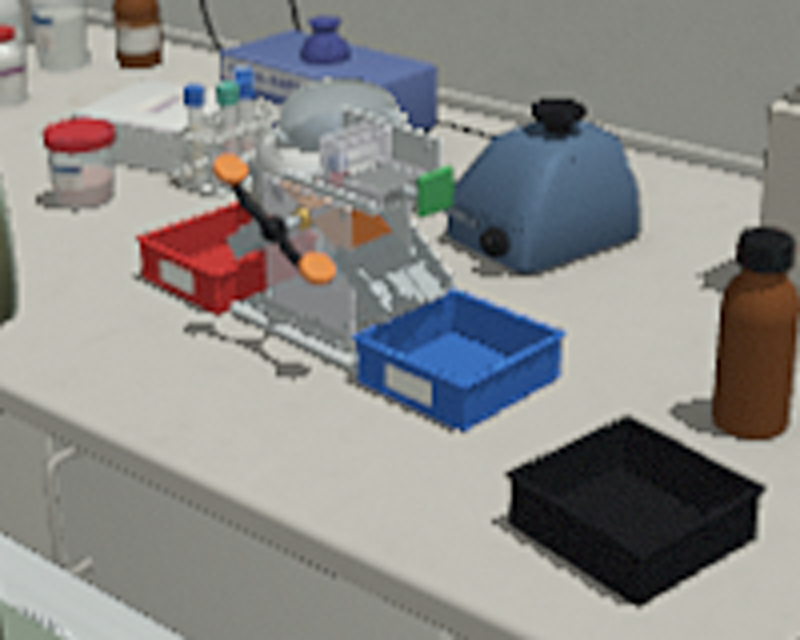

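View pics/t1.png

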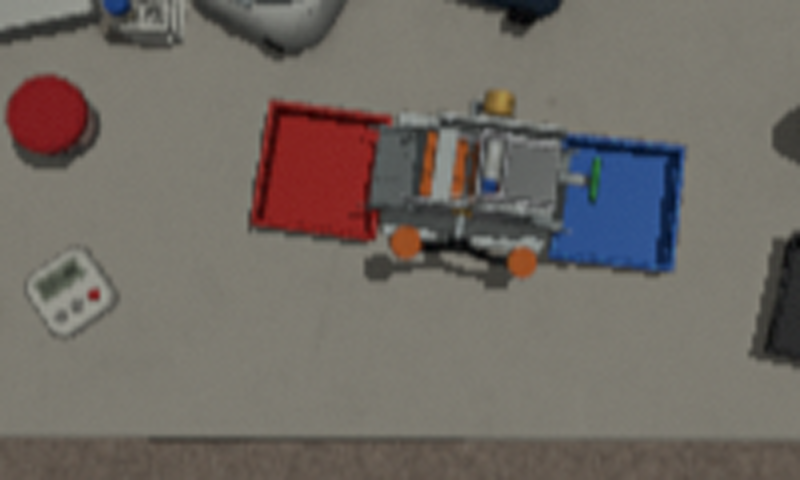

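The scene is clear. The red tray is on the left at scene (290,213), and the blue tray is on the right at (355,240). The black tray at (398,277) is a look-alike. The left pad is up at scene (298,192) and the right pad is down at (319,217). So the gate slopes right towards the blue tray, which is wrong for the red vial. Next I'll fit the sorter's pose.

```bash
cat > fit.py <<'E'
from h import *
from scipy.optimize import least_squares
def blob(f,lo,hi,box):
    hsv=cv2.cvtColor(f["color"],cv2.COLOR_RGB2HSV);m=cv2.inRange(hsv,lo,hi)
    x0,y0,x1,y1=box;mm=np.zeros_like(m);mm[y0:y1,x0:x1]=m[y0:y1,x0:x1]
    n,l,st,c=cv2.connectedComponentsWithStats(mm)
    return [(c[i].round(2).tolist(),int(st[i,4])) for i in range(1,n) if st[i,4]>8]
E
python3 - <<'E'
from fit import *
a=arm.grab_frame("scene");b=arm.grab_frame("top")
OR=((5,150,100),(16,255,255));GR=((50,120,50),(75,255,255))
A=blob(a,*OR,(280,180,345,230));B=blob(b,*OR,(280,200,330,225))
GA=blob(a,*GR,(335,180,365,210));GB=blob(b,*GR,(330,180,350,210))
print(A,B,GA,GB)
near=lambda L,p:min(L,key=lambda c:np.hypot(*(np.array(c[0])-p)))[0]
pl=[near(A,(298,192)),near(B,(291.5,210.7))];pr=[near(A,(319.5,217)),near(B,(320.5,215.7))];kn=[near(GA,(349,198)),near(GB,(338.5,195))]
obs=[(pl,(-.072,.040+.002,.149-.003)),(pr,(-.072,-.059+.002,.096-.003)),(kn,(0,-.112,.148))]
T=[]
for (uv,P) in obs: 
    p,e=tri((a,b),[np.array(u) for u in uv]);print(p.round(4),np.round(e,2))
def W(q,P): c,s=np.cos(q[2]),np.sin(q[2]);return np.array([q[0]+c*P[0]-s*P[1],q[1]+s*P[0]+c*P[1],P[2]])
def res(q,idx): return np.concatenate([proj(f,W(q,P))-u for i,(uv,P) in enumerate(obs) if i in idx for f,u in zip((a,b),uv)])
for idx in((0,1),(0,1,2)):
    r=least_squares(res,[.45,.1,0],args=(idx,));print(r.x.round(4),r.fun.round(2))
    print([W(r.x,P).round(4) for _,P in obs])
E
```

```text
[([297.21, 191.95], 42), ([331.12, 206.3], 50), ([318.46, 216.75], 48)] [([291.05, 210.17], 42), ([319.97, 215.16], 37)] [([348.48, 197.4], 81)] [([338.31, 193.92], 13)]
[0.445  0.1685 0.145 ] [0.14 0.13]
[0.4329 0.0715 0.0913] [0.28 0.24]
[0.5007 0.0096 0.147 ] [0.36 0.32]
[ 0.5108  0.1177 -0.131 ] [ 0.04 -0.3  -0.19  0.09  0.29 -0.36  0.08  0.4 ]
[array([0.4449, 0.1687, 0.146 ]), array([0.432 , 0.0706, 0.093 ]), array([0.4962, 0.0067, 0.148 ])]
[ 0.5113  0.1199 -0.1084] [-0.24 -0.29 -0.39  0.27  0.55 -0.57 -0.02 -0.07  0.34 -0.14  0.08  0.6 ]
[array([0.4443, 0.1694, 0.146 ]), array([0.4336, 0.071 , 0.093 ]), array([0.4992, 0.0085, 0.148 ])]
```

```bash
cat >> h.py <<'E'
Q=(.511,.119,-.118)
def S2W(P,q=Q): c,s=np.cos(q[2]),np.sin(q[2]);return np.array([q[0]+c*P[0]-s*P[1],q[1]+s*P[0]+c*P[1],P[2]])
def st(target=None,sorter=True):
    s=arm.sense();p=np.array(s["position"]);R=np.array(s["ee_rot"])
    c,sn=np.cos(Q[2]),np.sin(Q[2]);d=p-[Q[0],Q[1],0]
    print("t",round(s["time_s"],2),"pos",p.round(4),"sorter",np.round([c*d[0]+sn*d[1],-sn*d[0]+c*d[1]],4),"tipz",round(p[2]-.025,4),"F",np.round(s["wrist_force"],2),"open",round(s["opening"],4))
    yaw=np.degrees(np.arctan2(-R[0,1],R[1,1]));print("roll needed",round(yaw-np.degrees(Q[2]),2), "tool z",R[:,2].round(3))
    if target is not None:
        t=S2W(target) if sorter else np.array(target);d=R.T@(t-p);print("target",t.round(4),"tool delta cm",(d*100).round(2))
E
python3 -c "
from h import *
st((-.074,.047,.21))"
```

```text
t 1.4 pos [0.1736 0.5482 0.2563] sorter [-0.3855  0.3865] tipz 0.2313 F [-0.57 -0.07  0.86] open 0.0857
roll needed -10.82 tool z [-0. -0. -1.]
target [0.443  0.1744 0.21  ] tool delta cm [-36.97 -27.5    4.63]
```

Request:
{"fn": "servo_tool", "kwargs": {"deltas": [[0,0,0,0,-5.4],[0,0,0,0,-5.4],[0,0,0,0,0],[0,0,0,0,0],[0,0,0,0,0],[0,0,0,0,0],[0,0,0,0,0],[0,0,0,0,0]]}}

```text
time_s: 2.2
position: [0.1737, 0.5482, 0.2563]
ee_rot: [[-0.993, 0.117, 0.0], [0.117, 0.993, 0.0], [-0.0, 0.0, -1.0]]
wrist_force: [0.7, -0.5, -0.3]
opening: -0.0002
```

```bash
python3 -c "
from h import *
st((-.074,.047,.21))
f=arm.grab_frame('wrist');save(f,'w0');print(f['tool_from_camera'])"
```

```text
t 2.2 pos [0.1737 0.5482 0.2563] sorter [-0.3855  0.3865] tipz 0.2313 F [ 0.69 -0.5  -0.31] open -0.0002
roll needed 0.05 tool z [ 0.  0. -1.]
target [0.443  0.1744 0.21  ] tool delta cm [-31.12 -33.97   4.63]
[[-1.01232767e-04 -9.63067408e-01 -2.69260391e-01  6.80187771e-02]
 [ 9.99999990e-01 -1.23397653e-04  6.53920596e-05  7.49290247e-04]
 [-9.62030617e-05 -2.69260382e-01  9.63067411e-01 -1.16861073e-01]
 [ 0.00000000e+00  0.00000000e+00  0.00000000e+00  1.00000000e+00]]
```

View pics/w0.png

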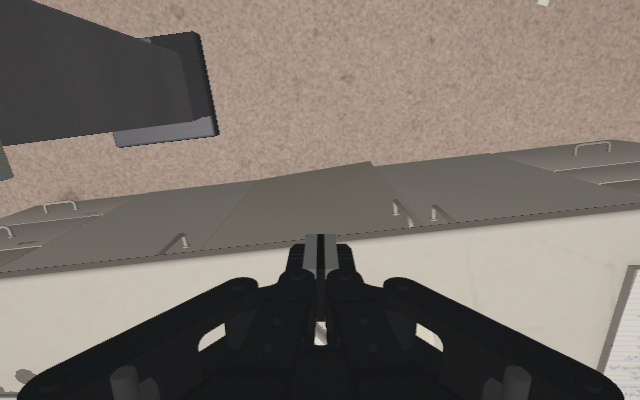

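The closed fingers show at wrist (320,265). The tool is now aligned with the sorter's axes, so I'll go above the raised left pad.

Request:
{"fn": "servo_tool", "kwargs": {"deltas": [[0,-3.3,-3.6,0,0],[0,-3.3,-3.6,0,0],[0,-3.3,-3.6,0,0],[0,-3.3,-3.6,0,0],[0,-3.3,-3.6,0,0],[0,-3.3,-3.6,0,0],[0,-3.3,-3.6,0,0],[0,-3.3,-3.6,0,0]]}}

```text
time_s: 3.05
position: [0.4066, 0.2286, 0.2569]
ee_rot: [[-0.995, 0.104, 0.005], [0.104, 0.995, 0.005], [-0.004, 0.006, -1.0]]
wrist_force: [1.2, 0.1, -0.2]
opening: 0.0004
```

```bash
python3 -c "
from h import *
st((-.074,.047,.21))"
```

```text
t 3.05 pos [0.4066 0.2286 0.2569] sorter [-0.1166  0.0965] tipz 0.2319 F [ 1.21  0.09 -0.24] open 0.0004
roll needed 0.79 tool z [ 0.005  0.005 -1.   ]
target [0.443  0.1744 0.21  ] tool delta cm [-4.17 -5.04  4.68]
```

Request:
{"fn": "servo_tool", "kwargs": {"deltas": [[0,-1.5,-1.8,0,0],[0,-1.4,-1.8,0,0],[0,-1.1,-1.3,0,0],[0,0,0,1.3,0.6],[0,0,0,1.3,0],[0,0,0,0.8,0],[0,0,0,0,0],[0,0,0,0,0]]}}

```text
time_s: 3.85
position: [0.444, 0.1696, 0.2196]
ee_rot: [[-0.992, 0.125, 0.005], [0.125, 0.992, 0.005], [-0.004, 0.006, -1.0]]
wrist_force: [0.5, 1.2, 0.5]
opening: 0.0
```

```bash
python3 -c "
from h import *
st((-.074,.047,.14))
f=arm.grab_frame('wrist');save(f,'w1');b=arm.grab_frame('top');save(b,'t2',(240,150,390,270),5)
s=arm.grab_frame('scene');save(s,'s2',(260,100,380,260),4)"
```

```text
t 3.85 pos [0.444  0.1696 0.2196] sorter [-0.0725  0.0424] tipz 0.1946 F [0.47 1.21 0.52] open 0.0
roll needed -0.41 tool z [ 0.005  0.005 -1.   ]
target [0.443  0.1744 0.14  ] tool delta cm [0.18 0.41 7.96]
```

View pics/w1.png

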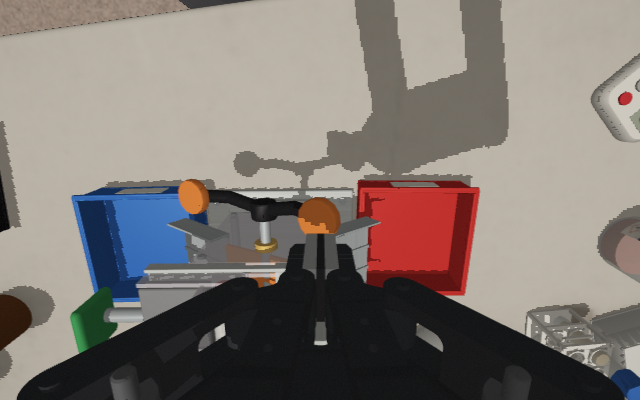

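View pics/s2.png

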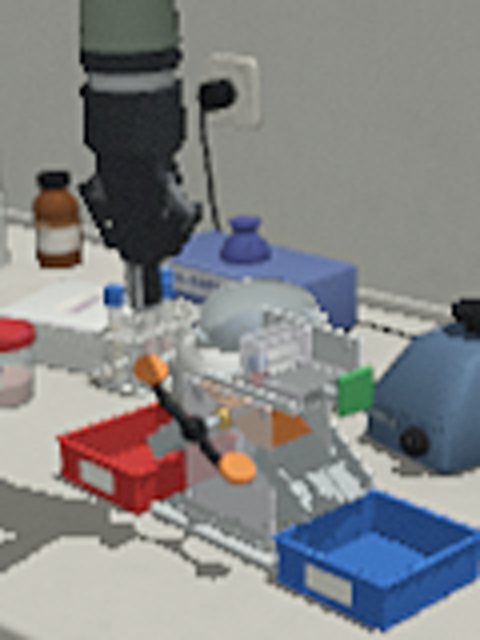

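The wrist view shows the left pad at (320,217), just ahead of the fingertips, the right pad at (194,196) and the green plate at about (95,318). I'll refine the sorter fit with these before pressing.

```bash
python3 - <<'E'
from h import *
s=arm.sense();p=np.array(s["position"]);R=np.array(s["ee_rot"])
f=arm.grab_frame("wrist");T=np.array(f["tool_from_camera"]);K=np.array(f["camera_matrix"])
def pix(P):
    x=T[:3,:3].T@(R.T@(np.array(P)-p)-T[:3,3]);y=K@x;return (y[:2]/y[2]).round(1)
def on_z(uv,z):
    d=R@T[:3,:3]@np.linalg.inv(K)@[uv[0],uv[1],1];o=p+R@T[:3,3];return (o+d*(z-o[2])/d[2]).round(4)
print(pix(S2W((-.072,.040,.149))),pix(S2W((-.072,-.059,.096))),pix(S2W((0,-.114,.148))))
print("tip",pix(p+R@[0,0,.025]))
for n,uv,z in(("L",(320,217),.147),("R",(194,196),.094),("K",(93,318),.148)):print(n,on_z(uv,z))
for n in("pad_left","pad_right","feed_knob"):print(n,[(np.round(x["pixel"],1).tolist(),round(x["score"],2)) for x in arm.tip_of(n,f)[:2]])
E
```

```text
[314.6 217.8] [187.1 195.4] [ 88.9 319.4]
tip [318.7 251.6]
L [0.4449 0.1705 0.147 ]
R [0.4342 0.0732 0.094 ]
K [0.4969 0.0089 0.148 ]
pad_left [([319.3, 221.0], 0.91)]
pad_right [([188.7, 192.8], 0.68), ([401.9, 227.8], 0.64)]
feed_knob [([90.0, 322.1], 0.81), ([317.1, 218.2], 0.48)]
```

Request:
{"fn": "servo_tool", "kwargs": {"deltas": [[0,0.1,0.5,0,0],[0,0,0.1,0,0],[0,0,0,1.2,0],[0,0,0,1.2,0],[0,0,0,1.2,0],[0,0,0,1.0,0],[0,0,0,0.0,0],[0,0,0,0,0]]}}

```text
time_s: 5.0
position: [0.4453, 0.1762, 0.1706]
ee_rot: [[-0.992, 0.126, 0.007], [0.126, 0.992, 0.006], [-0.007, 0.007, -1.0]]
wrist_force: [1.3, -0.3, 0.9]
opening: -0.0
```

```bash
python3 -c "
from h import *
st((-.074,.047,.14))
f=arm.grab_frame('wrist');save(f,'w2')"
```

```text
t 5.0 pos [0.4453 0.1762 0.1706] sorter [-0.072   0.0491] tipz 0.1456 F [ 1.28 -0.29  0.9 ] open -0.0
roll needed -0.5 tool z [ 0.007  0.006 -1.   ]
target [0.443  0.1744 0.14  ] tool delta cm [ 0.22 -0.23  3.06]
```

View pics/w2.png

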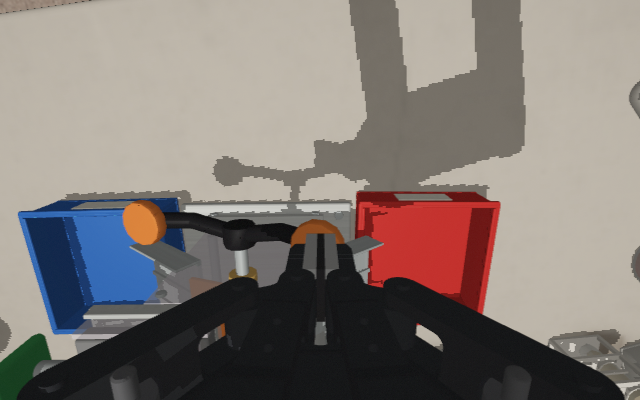

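The tips sit over the pad's disc at wrist (318,235), so I'll press down.

Request:
{"fn": "servo_tool", "kwargs": {"deltas": [[0,0.3,0,0.6,0],[0,0,0,0.8,0],[0,0,0,0.8,0],[0,0,0,0.8,0],[0,0,0,0.8,0],[0,0,0,0,0],[0,0,0,0,0],[0,0,0,0,0]]}}

```text
time_s: 5.85
position: [0.4421, 0.1766, 0.1291]
ee_rot: [[-0.992, 0.126, 0.007], [0.126, 0.992, 0.006], [-0.006, 0.006, -1.0]]
wrist_force: [-0.9, -0.1, -0.4]
opening: 0.0001
```

```bash
python3 -c "
from h import *
st((-.074,.047,.14))
f=arm.grab_frame('wrist');save(f,'w3')"
```

```text
t 5.85 pos [0.4421 0.1766 0.1291] sorter [-0.0752  0.0491] tipz 0.1041 F [-0.88 -0.15 -0.38] open 0.0001
roll needed -0.5 tool z [ 0.007  0.006 -1.   ]
target [0.443  0.1744 0.14  ] tool delta cm [-0.13 -0.2  -1.09]
```

View pics/w3.png

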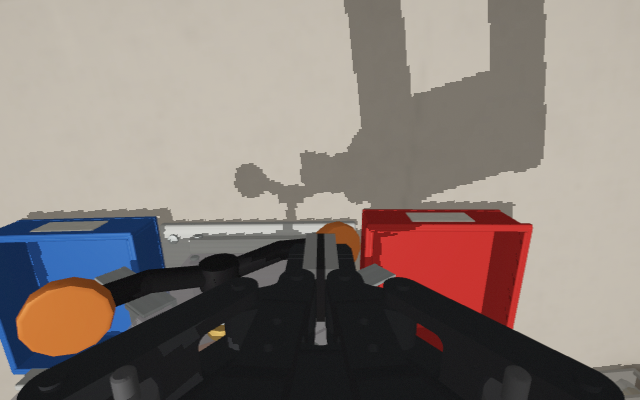

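The gate has flipped: the right pad is now up at wrist (65,315). I'll rise and cross to the right of the feed plate.

Request:
{"fn": "servo_tool", "kwargs": {"deltas": [[0,0,0,-3,0],[0,0,0,-3,0],[0,0,0,-3,0],[0,0,0,-2,0],[0,-1.8,-4,0,0],[0,-1.8,-4,0,0],[0,-1.8,-4,0,0],[0,-1.8,-4,0,0]]}}

```text
time_s: 6.7
position: [0.4953, 0.0088, 0.2477]
ee_rot: [[-0.993, 0.113, 0.017], [0.113, 0.994, 0.007], [-0.016, 0.009, -1.0]]
wrist_force: [0.4, -0.1, 0.6]
opening: 0.0
```

```bash
python3 -c "
from h import *
st((0.0,-.16,.165))"
```

```text
t 6.7 pos [0.4953 0.0088 0.2477] sorter [-0.0026 -0.1113] tipz 0.2227 F [ 0.45 -0.06  0.64] open 0.0
roll needed 0.26 tool z [ 0.017  0.007 -1.   ]
target [ 0.4922 -0.0399  0.165 ] tool delta cm [-0.11 -4.94  8.23]
```

Request:
{"fn": "servo_tool", "kwargs": {"deltas": [[0,0,-2.2,0,0],[0,0,-2.2,0,0],[0,0,-0.9,0,0],[0,0,0,1.4,0],[0,0,0,1.4,0],[0,0,0,0,0],[0,0,0,0,0],[0,0,0,0,0]]}}

```text
time_s: 7.5
position: [0.4918, -0.0482, 0.2192]
ee_rot: [[-0.993, 0.119, 0.022], [0.119, 0.993, 0.007], [-0.021, 0.009, -1.0]]
wrist_force: [-1.3, -0.1, -0.5]
opening: 0.0002
```

```bash
python3 -c "
from h import *
st((0.0,-.16,.165))
f=arm.grab_frame('wrist');save(f,'w4');b=arm.grab_frame('top');save(b,'t4',(240,150,390,270),5)
s=arm.grab_frame('scene');save(s,'s4',(260,100,410,260),4)"
```

```text
t 7.5 pos [ 0.4918 -0.0482  0.2192] sorter [ 0.0006 -0.1683] tipz 0.1942 F [-1.35 -0.11 -0.53] open 0.0002
roll needed -0.06 tool z [ 0.022  0.007 -1.   ]
target [ 0.4922 -0.0399  0.165 ] tool delta cm [0.18 0.78 5.42]
```

View pics/w4.png

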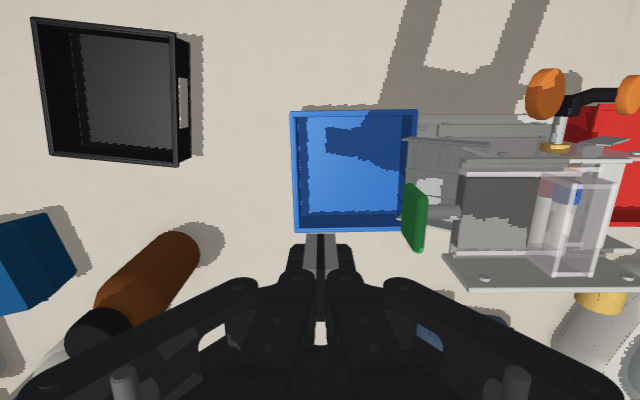

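View pics/s4.png

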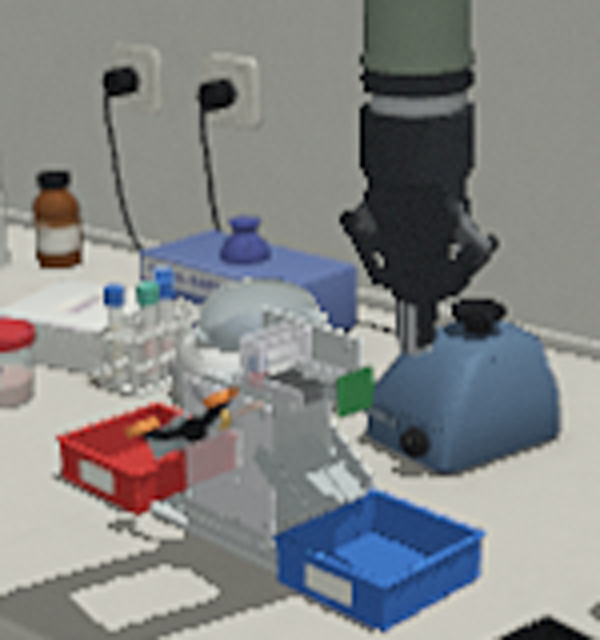

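Request:
{"fn": "servo_tool", "kwargs": {"deltas": [[0,0.1,0.2,1.5,0],[0,0.1,0.1,1.5,0],[0,0,0,1.5,0],[0,0,0,0.6,0],[0,0,0,0,0],[0,0,0,0,0],[0,0,0,0,0],[0,0,0,0,0]]}}

```text
time_s: 8.45
position: [0.4961, -0.0454, 0.1729]
ee_rot: [[-0.992, 0.118, 0.034], [0.118, 0.993, 0.003], [-0.034, 0.007, -0.999]]
wrist_force: [-0.6, 0.7, -0.8]
opening: 0.0
```

```bash
python3 -c "
from h import *
st((0.0,-.13,.165))
f=arm.grab_frame('wrist');save(f,'w5');b=arm.grab_frame('top');save(b,'t5',(240,110,420,250),4)
print('bottle',at_z(b,(401,180),.12),'blue thing',at_z(b,(320,155),.05))"
```

```text
t 8.45 pos [ 0.4961 -0.0454  0.1729] sorter [ 0.0045 -0.165 ] tipz 0.1479 F [-0.59  0.72 -0.78] open 0.0
roll needed -0.01 tool z [ 0.034  0.003 -0.999]
target [ 0.4957 -0.0101  0.165 ] tool delta cm [0.48 3.49 0.8 ]
bottle [ 0.555533   -0.21076398  0.12      ] blue thing [0.65992635 0.07275147 0.05      ]
```

View pics/w5.png

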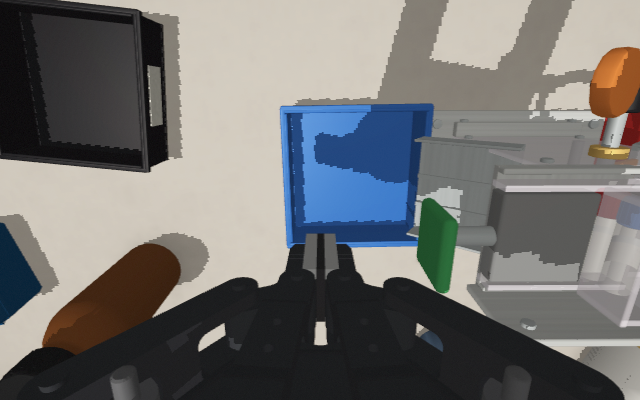

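View pics/t5.png

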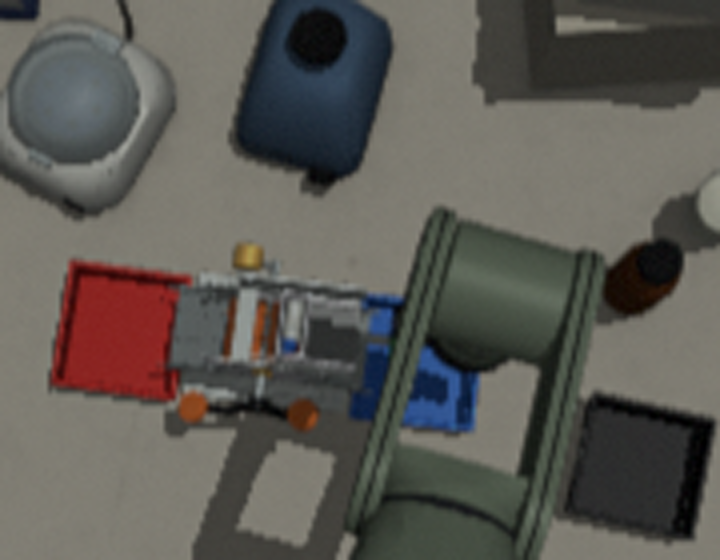

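The feed plate is at wrist (437,245), to the right of the fingers, with nothing between them. I'll approach it, then push.

Request:
{"fn": "servo_tool", "kwargs": {"deltas": [[0,0.2,1.2,0.6,0],[0,0.2,1.2,0.2,0],[0,0,1.2,0,0],[0,0,0.6,0,0],[0,0,0,0,0],[0,0,0,0,0],[0,0,0,0,0],[0,0,0,0,0]]}}

```text
time_s: 9.35
position: [0.4978, -0.0001, 0.1649]
ee_rot: [[-0.993, 0.116, 0.035], [0.116, 0.993, -0.0], [-0.035, 0.004, -0.999]]
wrist_force: [-0.9, -3.0, 0.5]
opening: -0.0002
```

```bash
python3 -c "
from h import *
st((0.0,-.101,.165))
f=arm.grab_frame('wrist');save(f,'w6')"
```

```text
t 9.35 pos [ 4.978e-01 -1.000e-04  1.649e-01] sorter [ 0.0009 -0.1198] tipz 0.1399 F [-0.86 -3.04  0.52] open -0.0002
roll needed 0.08 tool z [ 0.035 -0.    -0.999]
target [0.4991 0.0187 0.165 ] tool delta cm [ 0.08  1.88 -0.01]
```

View pics/w6.png

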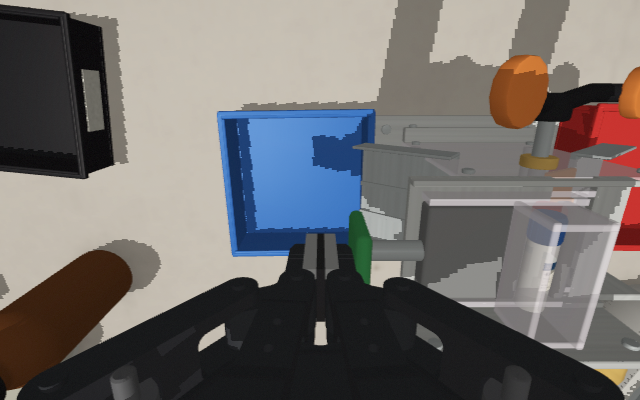

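The feed plate touches the finger's thicker part at wrist (352,250). I'll back off, rise 1 cm so only the tips push, then push again.

Request:
{"fn": "servo_tool", "kwargs": {"deltas": [[0,0,-1.0,0,0],[0,0,-0.5,0,0],[0,0,0,-0.6,0],[0,0,0,-0.4,0],[0,0,0,0,0],[0,0,0.6,0,0],[0,0,0.6,0,0],[0,0,0,0,0]]}}

```text
time_s: 10.2
position: [0.4971, -0.0038, 0.1762]
ee_rot: [[-0.992, 0.119, 0.036], [0.119, 0.993, 0.001], [-0.036, 0.006, -0.999]]
wrist_force: [0.0, -2.9, -0.8]
opening: -0.0001
```

```bash
python3 -c "
from h import *
st((0.0,-.101,.175))
f=arm.grab_frame('wrist');save(f,'w7')"
```

```text
t 10.2 pos [ 0.4971 -0.0038  0.1762] sorter [ 0.0007 -0.1235] tipz 0.1512 F [ 0.04 -2.92 -0.84] open -0.0001
roll needed -0.06 tool z [ 0.036  0.001 -0.999]
target [0.4991 0.0187 0.175 ] tool delta cm [0.08 2.25 0.13]
```

View pics/w7.png

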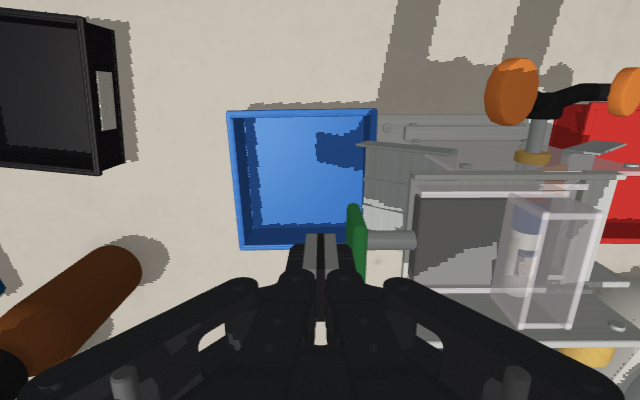

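Request:
{"fn": "servo_tool", "kwargs": {"deltas": [[0,0,0.6,0,0],[0,0,0.6,0,0],[0,0,0.6,0,0],[0,0,0.5,0,0],[0,0,0.4,0,0],[0,0,0,0,0],[0,0,0,0,0],[0,0,0,0,0]]}}

```text
time_s: 11.05
position: [0.4997, 0.0174, 0.1765]
ee_rot: [[-0.993, 0.116, 0.032], [0.115, 0.993, -0.019], [-0.034, -0.015, -0.999]]
wrist_force: [-0.9, -3.2, 0.4]
opening: 0.0
```

```bash
python3 -c "
from h import *
st((0.0,-.101,.175))
f=arm.grab_frame('wrist');save(f,'w8')"
```

```text
t 11.05 pos [0.4997 0.0174 0.1765] sorter [ 0.0008 -0.1022] tipz 0.1515 F [-0.9  -3.19  0.36] open 0.0
roll needed 0.11 tool z [ 0.032 -0.019 -0.999]
target [0.4991 0.0187 0.175 ] tool delta cm [0.08 0.12 0.14]
```

View pics/w8.png

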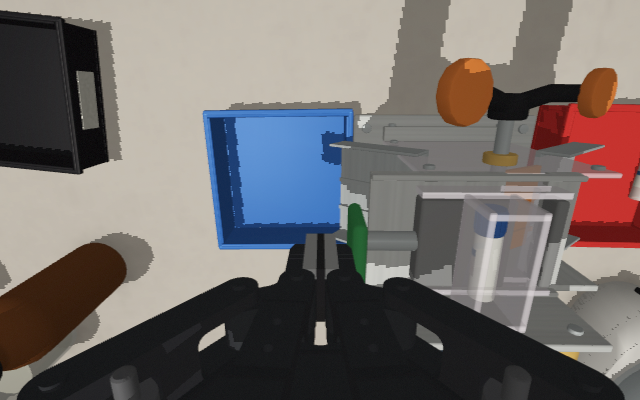

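Something pale shows in the red tray at wrist (635,185). I'll check whether the vial has dropped.

```bash
python3 -c "
from h import *
b=arm.grab_frame('top');save(b,'t8',(240,150,390,250),5)
print([(np.round(x['pixel'],1).tolist(),round(x['score'],2)) for x in arm.tip_of('vial_red_mid',b)[:3]])
s=arm.grab_frame('scene');save(s,'s8',(260,160,380,260),6)"
```

```text
[([259.8, 190.1], 0.41)]
```

View pics/t8.png

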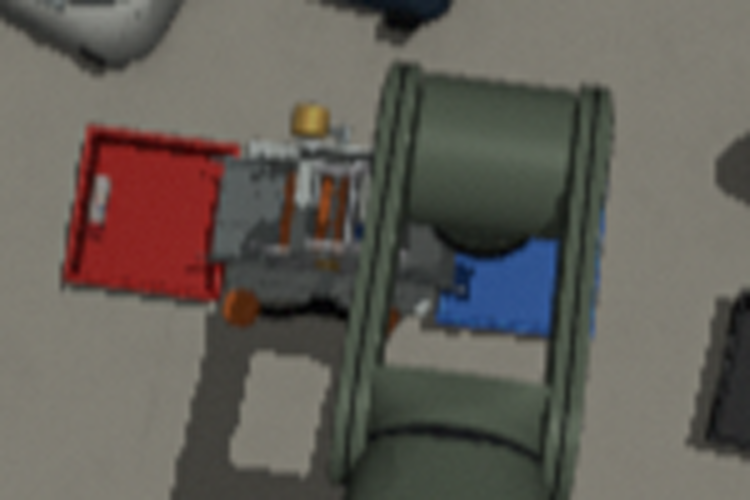

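View pics/s8.png

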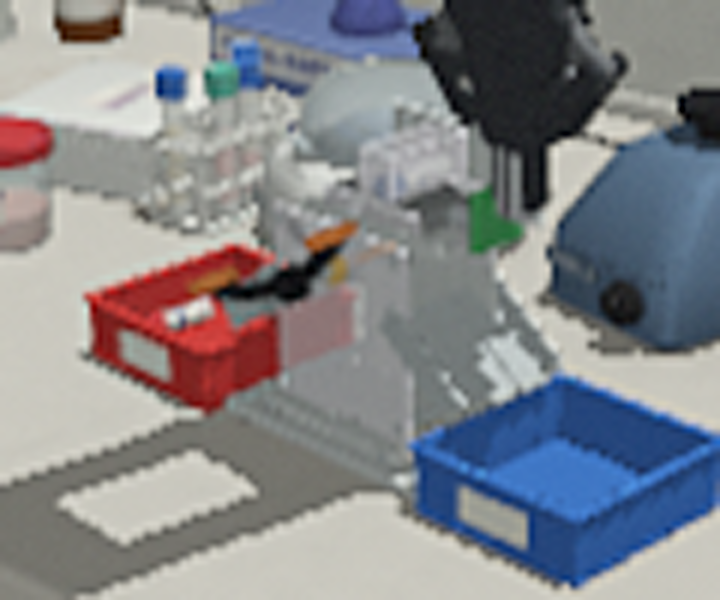

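The red vial is lying in the red tray (top crop (100,198)). I'll release the feed plate, rise, and go to the raised right pad.

Request:
{"fn": "servo_tool", "kwargs": {"deltas": [[0,0,-1.5,0,0],[0,0,-1.5,0,0],[0,0,-1.5,0,0],[0,0,0,-2.0,0],[0,0,0,-2.0,0],[0,0,0,-1.0,0],[0,0,0,0,0],[0,0,0,0,0]]}}

```text
time_s: 12.05
position: [0.4919, -0.0215, 0.226]
ee_rot: [[-0.993, 0.114, 0.031], [0.114, 0.993, -0.006], [-0.031, -0.002, -1.0]]
wrist_force: [0.2, 0.0, -0.7]
opening: 0.0
```

```bash
python3 -c "
from h import *
st((-.075,-.048,.23))
f=arm.grab_frame('wrist');save(f,'w9')"
```

```text
t 12.05 pos [ 0.4919 -0.0215  0.226 ] sorter [-0.0024 -0.1418] tipz 0.201 F [ 0.25  0.04 -0.66] open 0.0
roll needed 0.21 tool z [ 0.031 -0.006 -1.   ]
target [0.4309 0.0802 0.23  ] tool delta cm [ 7.21  9.4  -0.64]
```

View pics/w9.png

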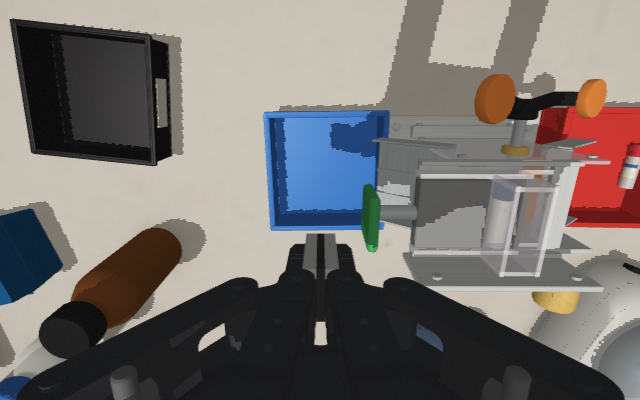

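Request:
{"fn": "servo_tool", "kwargs": {"deltas": [[0,1.8,2.0,-0.3,0],[0,1.8,2.3,-0.3,0],[0,1.6,2.3,0,0.2],[0,1.4,1.8,0,0],[0,0,0,0,0],[0,0,0,0,0],[0,0,0,0,0],[0,0,0,0,0]]}}

```text
time_s: 12.9
position: [0.4319, 0.0722, 0.2233]
ee_rot: [[-0.993, 0.119, 0.02], [0.119, 0.993, -0.004], [-0.021, -0.001, -1.0]]
wrist_force: [-0.6, -0.2, 0.6]
opening: 0.0003
```

```bash
python3 - <<'E'
from h import *
st((-.075,-.048,.14))
s=arm.sense();p=np.array(s["position"]);R=np.array(s["ee_rot"])
f=arm.grab_frame("wrist");T=np.array(f["tool_from_camera"]);K=np.array(f["camera_matrix"]);save(f,'w10')
def pix(P):
    x=T[:3,:3].T@(R.T@(np.array(P)-p)-T[:3,3]);y=K@x;return (y[:2]/y[2]).round(1)
print(pix(S2W((-.072,-.040,.149))),pix(S2W((-.072,.059,.096))))
E
```

```text
t 12.9 pos [0.4319 0.0722 0.2233] sorter [-0.0731 -0.0558] tipz 0.1983 F [-0.56 -0.17  0.57] open 0.0003
roll needed -0.07 tool z [ 0.02  -0.004 -1.   ]
target [0.4309 0.0802 0.14  ] tool delta cm [0.37 0.79 8.32]
[344.5 216.3] [466.5 192.2]
```

View pics/w10.png

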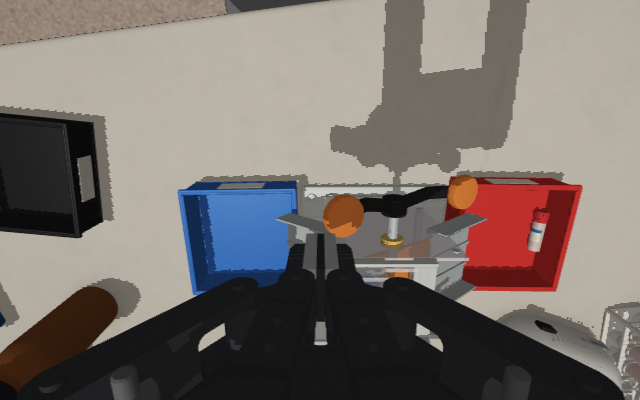

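The raised right pad is at wrist (344,216), where the fit predicted. The red vial with its red cap shows in the red tray at (538,230). I'll press.

Request:
{"fn": "servo_tool", "kwargs": {"deltas": [[0,0.3,0.7,0,0],[0,0,0,1.2,0],[0,0,0,1.2,0],[0,0,0,1.2,0],[0,0,0,1.0,0],[0,0,0,0.8,0],[0,0,0,0.8,0],[0,0,0,0.7,0]]}}

```text
time_s: 13.75
position: [0.4324, 0.0778, 0.1488]
ee_rot: [[-0.992, 0.122, 0.022], [0.122, 0.993, -0.005], [-0.022, -0.003, -1.0]]
wrist_force: [-0.1, -0.5, 0.3]
opening: 0.0001
```

```bash
python3 - <<'E'
from h import *
st((-.075,-.048,.14))
f=arm.grab_frame("wrist");save(f,'w11')
E
```

```text
t 13.75 pos [0.4324 0.0778 0.1488] sorter [-0.0732 -0.0502] tipz 0.1238 F [-0.07 -0.46  0.31] open 0.0001
roll needed -0.23 tool z [ 0.022 -0.005 -1.   ]
target [0.4309 0.0802 0.14  ] tool delta cm [0.2  0.22 0.87]
```

View pics/w11.png

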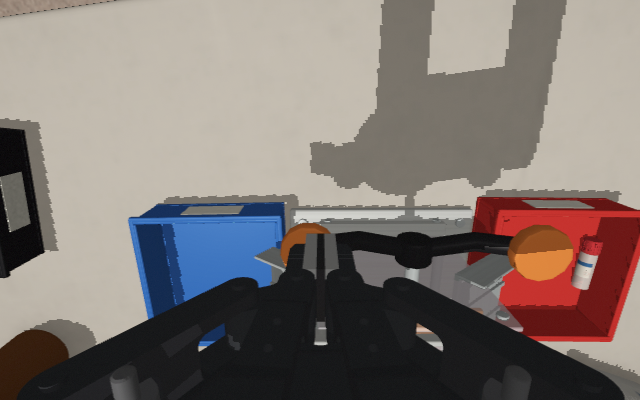

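Request:
{"fn": "servo_tool", "kwargs": {"deltas": [[0,0.2,0,0.7,0],[0,0,0,0.3,0],[0,0,0,0,0],[0,0,0,-2,0],[0,0,0,-3,0],[0,0,0,-3,0],[0,0,0,-1,0],[0,0,0,0,0]]}}

```text
time_s: 14.6
position: [0.4268, 0.0789, 0.2284]
ee_rot: [[-0.992, 0.122, 0.017], [0.122, 0.993, -0.004], [-0.017, -0.002, -1.0]]
wrist_force: [0.7, -0.2, 0.1]
opening: 0.0001
```

```bash
python3 - <<'E'
from h import *
st((-.0,-.160,.225))
f=arm.grab_frame("wrist");save(f,'w12')
f=arm.grab_frame("scene");save(f,'s12',(260,100,410,260),4)
E
```

```text
t 14.6 pos [0.4268 0.0789 0.2284] sorter [-0.0789 -0.0497] tipz 0.2034 F [ 0.73 -0.16  0.08] open 0.0001
roll needed -0.23 tool z [ 0.017 -0.004 -1.   ]
target [ 0.4922 -0.0399  0.225 ] tool delta cm [ -7.93 -11.     0.5 ]
```

View pics/w12.png

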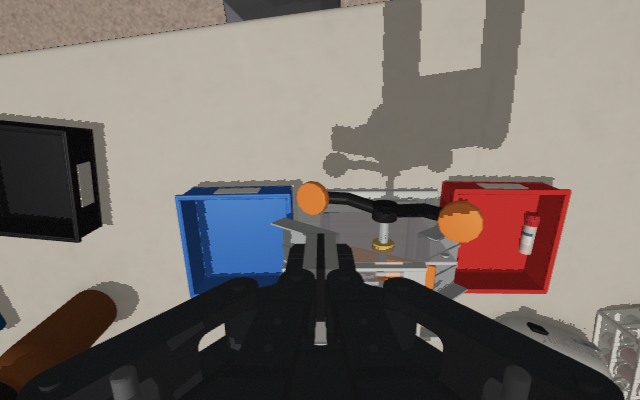

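View pics/s12.png

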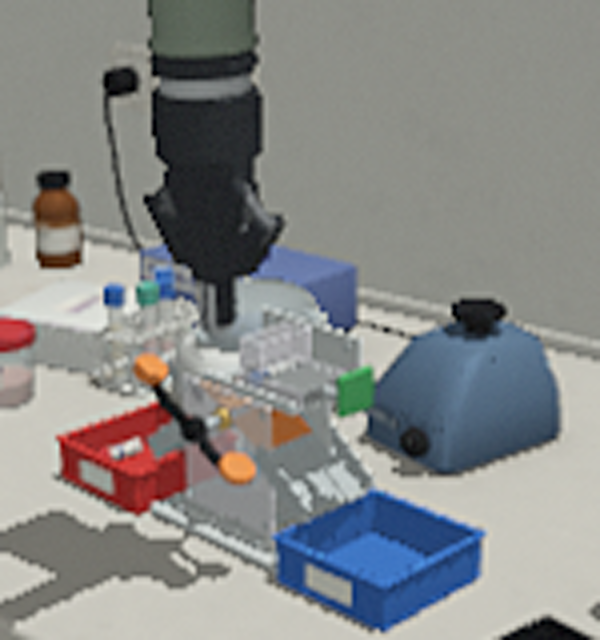

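The gate has flipped back: the left pad is up at scene crop (150,368), so it slopes right towards the blue tray. Now for the second feed. I'll cross to the right of the plate.

Request:
{"fn": "servo_tool", "kwargs": {"deltas": [[0,-1.8,-2.5,0,0],[0,-1.9,-2.7,0,0],[0,-1.9,-2.7,0,0],[0,-1.5,-2.1,0,0],[0,0,0,0,0],[0,0,0,0,0],[0,0,0,0,0],[0,0,0,0,0]]}}

```text
time_s: 15.5
position: [0.4775, -0.0293, 0.2136]
ee_rot: [[-0.993, 0.119, -0.011], [0.119, 0.993, 0.002], [0.011, 0.001, -1.0]]
wrist_force: [-0.6, 1.3, -0.5]
opening: -0.0
```

```bash
python3 - <<'E'
from h import *
st((-.0,-.145,.175))
E
```

```text
t 15.5 pos [ 0.4775 -0.0293  0.2136] sorter [-0.0158 -0.1512] tipz 0.1886 F [-0.62  1.34 -0.5 ] open -0.0
roll needed -0.05 tool z [-0.011  0.002 -1.   ]
target [ 0.4939 -0.025   0.175 ] tool delta cm [-1.62  0.62  3.84]
```

Request:
{"fn": "servo_tool", "kwargs": {"deltas": [[0,-1.3,0,0,0],[0,-0.3,0,0.8,0],[0,0,0,1.2,0],[0,0,0,1.2,0],[0,0,0,0.3,0],[0,0,0,0,0],[0,0,0,0,0],[0,0,0,0,0]]}}

```text
time_s: 16.3
position: [0.4928, -0.0286, 0.174]
ee_rot: [[-0.993, 0.115, -0.014], [0.115, 0.993, 0.003], [0.014, 0.002, -1.0]]
wrist_force: [-0.5, -0.3, -0.1]
opening: 0.0001
```

```bash
python3 - <<'E'
from h import *
st((-.0,-.125,.175))
f=arm.grab_frame("wrist");save(f,'w13')
E
```

```text
t 16.3 pos [ 0.4928 -0.0286  0.174 ] sorter [-0.0007 -0.1487] tipz 0.149 F [-0.46 -0.34 -0.07] open 0.0001
roll needed 0.16 tool z [-0.014  0.003 -1.   ]
target [ 0.4963 -0.0051  0.175 ] tool delta cm [-0.08  2.37 -0.1 ]
```

View pics/w13.png

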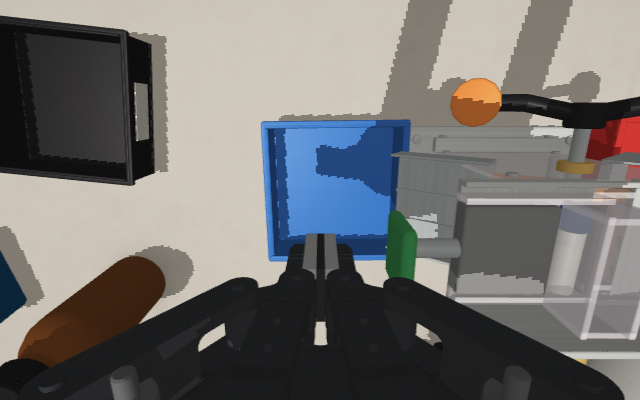

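The fingers are right of the plate, which is at wrist (402,250) and in its home position. I'll push it fully in.

Request:
{"fn": "servo_tool", "kwargs": {"deltas": [[0,0,1.0,0,0],[0,0,1.0,0,0],[0,0,0.7,0,0],[0,0,0.6,0,0],[0,0,0.6,0,0],[0,0,0.6,0,0],[0,0,0.4,0,0],[0,0,0,0,0]]}}

```text
time_s: 17.15
position: [0.499, 0.0173, 0.1754]
ee_rot: [[-0.994, 0.112, -0.013], [0.113, 0.994, -0.015], [0.012, -0.016, -1.0]]
wrist_force: [-0.5, -2.4, -1.3]
opening: -0.0002
```

```bash
python3 - <<'E'
from h import *
st((-.0,-.1,.175))
f=arm.grab_frame("wrist");save(f,'w14')
E
```

```text
t 17.15 pos [0.499  0.0173 0.1754] sorter [ 1.000e-04 -1.024e-01] tipz 0.1504 F [-0.47 -2.38 -1.3 ] open -0.0002
roll needed 0.31 tool z [-0.013 -0.015 -1.   ]
target [0.4992 0.0197 0.175 ] tool delta cm [0.01 0.24 0.03]
```

View pics/w14.png

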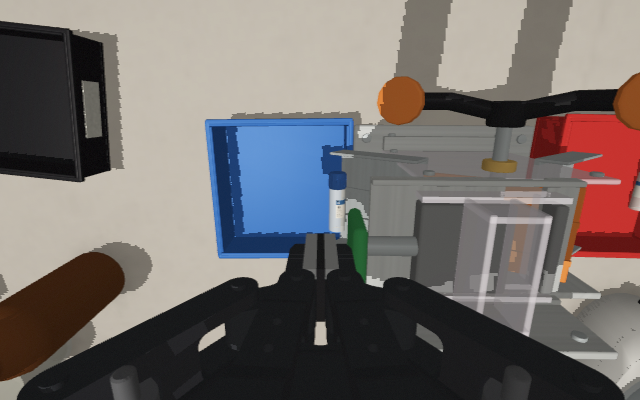

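The blue vial is running off the right chute at wrist (337,205). I'll let it settle, then back off and rise clear.

Request:
{"fn": "servo_tool", "kwargs": {"deltas": [[0,0,0,0,0],[0,0,0,0,0],[0,0,-1.5,0,0],[0,0,-1.5,0,0],[0,0,-1.0,0,0],[0,0,0,-2,0],[0,0,0,-3,0],[0,0,0,-3,0]]}}

```text
time_s: 18.0
position: [0.4923, -0.0173, 0.2526]
ee_rot: [[-0.993, 0.113, -0.024], [0.113, 0.994, -0.0], [0.024, -0.003, -1.0]]
wrist_force: [-0.3, -0.6, 0.1]
opening: -0.0003
```

Request:
{"fn": "servo_tool", "kwargs": {"deltas": [[0,2.0,-2.0,-1,0],[0,2.5,-3,0,0],[0,2.5,-3,0,0],[0,2,-3,0,0],[0,1,-2,0,0],[0,0,0,0,0],[0,0,0,0,0],[0,0,0,0,0]]}}

```text
time_s: 18.8
position: [0.3824, -0.1337, 0.2729]
ee_rot: [[-0.994, 0.108, 0.0], [0.108, 0.994, 0.006], [0.001, 0.006, -1.0]]
wrist_force: [0.4, 0.3, -0.4]
opening: 0.0002
```

```bash
python3 - <<'E'
from h import *
st()
f=arm.grab_frame("top");save(f,'t15',(180,120,420,270),3)
g=arm.grab_frame("scene");save(g,'s15',(240,160,400,270),5)
for n in ("vial_red_mid","vial_blue_mid","tray_red","tray_blue"):
    print(n,[(np.round(x["pixel"],1).tolist(),round(x["score"],2)) for x in arm.tip_of(n,f)[:3]],[(np.round(x["pixel"],1).tolist(),round(x["score"],2)) for x in arm.tip_of(n,g)[:2]])
E
```

```text
t 18.8 pos [ 0.3824 -0.1337  0.2729] sorter [-0.0979 -0.2661] tipz 0.2479 F [ 0.4   0.28 -0.35] open 0.0002
roll needed 0.56 tool z [ 0.     0.006 -1.   ]
vial_red_mid [([258.1, 192.5], 0.58)] [([289.9, 214.8], 0.62)]
vial_blue_mid [([358.1, 202.1], 0.37)] []
tray_red [([269.4, 192.0], 0.75), ([397.7, 224.6], 0.46), ([355.5, 201.7], 0.29)] [([297.9, 218.7], 0.9)]
tray_blue [([344.8, 199.6], 0.81)] [([355.8, 248.6], 0.97)]
```

View pics/t15.png

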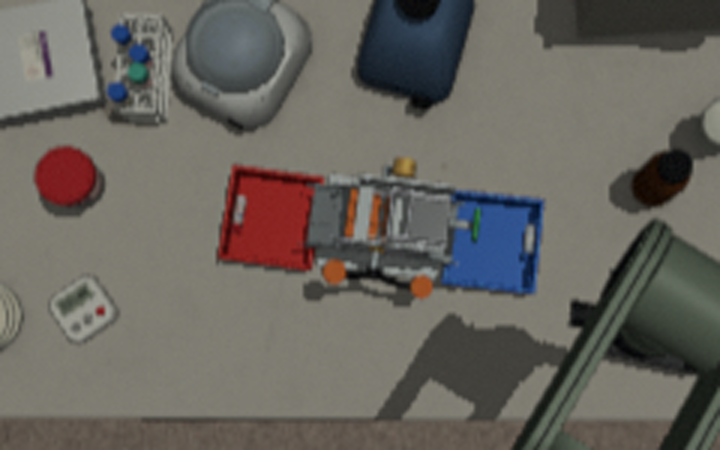

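View pics/s15.png

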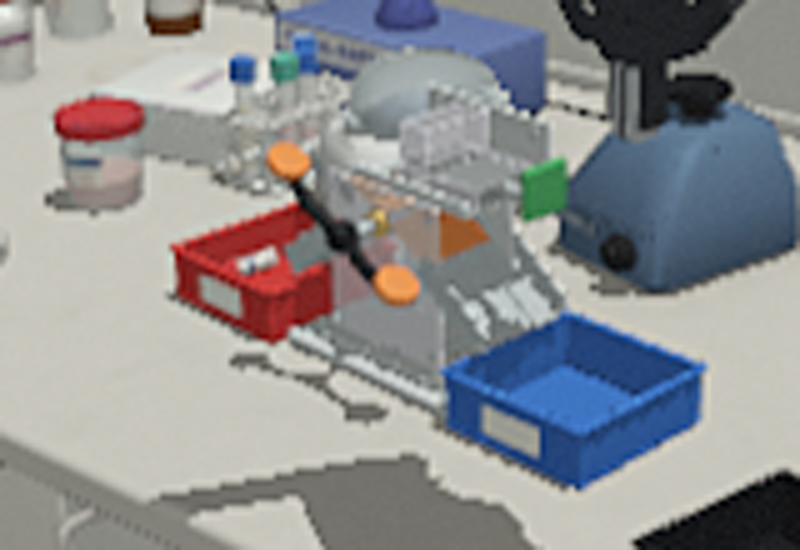

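Both vials are in their trays: red at top crop (238,208), blue at (529,237). I'll let things rest and check that neither one moves.

Request:
{"fn": "servo_tool", "kwargs": {"deltas": [[0,0,0,0,0],[0,0,0,0,0],[0,0,0,0,0],[0,0,0,0,0],[0,0,0,0,0],[0,0,0,0,0],[0,0,0,0,0],[0,0,0,0,0]]}}

```text
time_s: 20.1
position: [0.382, -0.1344, 0.2728]
ee_rot: [[-0.994, 0.109, -0.001], [0.109, 0.994, 0.006], [0.001, 0.006, -1.0]]
wrist_force: [-0.0, 0.3, -0.5]
opening: -0.0
```

```bash
python3 - <<'E'
from h import *
st()
old=cv2.imread("pics/t15.png")
f=arm.grab_frame("top");save(f,'t16',(180,120,420,270),3);new=cv2.imread("pics/t16.png")
d=cv2.absdiff(old,new).max(2)[150:310,200:560];print("diff max",d.max(),(d>25).sum())
for n in ("vial_red_mid","vial_blue_mid"):
    for x in arm.tip_of(n,f)[:1]:print(n,x["pixel"],at_z(f,x["pixel"],.01).round(3))
for n in ("tray_red","tray_blue"):
    x=arm.tip_of(n,f)[0];print(n,at_z(f,x["pixel"],0).round(3))
w=arm.grab_frame("wrist");save(w,'w16')
E
```

```text
t 20.1 pos [ 0.382  -0.1344  0.2728] sorter [-0.0983 -0.2668] tipz 0.2478 F [-0.03  0.33 -0.46] open -0.0
roll needed 0.53 tool z [-0.001  0.006 -1.   ]
diff max 11 0
vial_red_mid [258.8, 192.2] [0.525 0.302 0.01 ]
vial_blue_mid [356.1, 200.2] [ 0.497 -0.063  0.01 ]
tray_red [0.511 0.252 0.   ]
tray_blue [ 0.493 -0.02   0.   ]
```

View pics/w16.png

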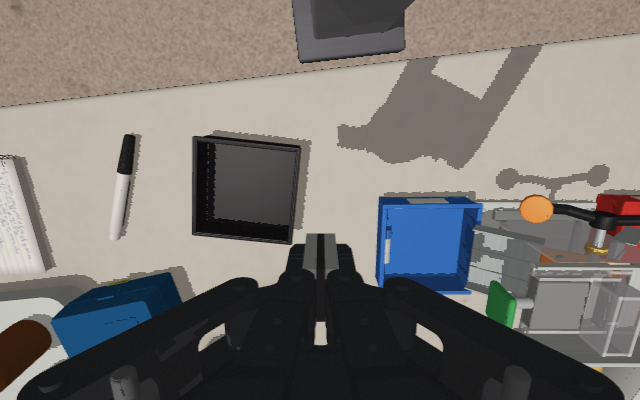

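Neither vial moved between frames. Both are inside their trays, about 45 mm from centre and lying against the far walls. Handing in.

```bash
python3 -c "
from station import arm
print(arm.close_job())"
```

```text
the job is handed in; nothing more can be done
None
```

I sorted both vials and handed the job in at about 20 s: the red-capped one lies in the red tray and the blue-capped one in the blue tray.

- **What I did:** I pressed the left pad so the gate sloped to the red tray and pushed the feed plate once. I then pressed the right pad so the gate sloped to the blue tray and pushed the plate a second time.
- **Touching:** Only the closed fingers touched the sorter, and I saw no contact with a vial. On the first approach the feed plate met the thicker part of a finger at about 3 N. I backed off and rose 1 cm so that only the tips pushed.
- **Last checks:** Over the last second the vials and trays did not change between top pictures. I put the vial centres about 45–50 mm from their tray centres, inside the 55 mm limit. The arm stood clear, with the fingertips 0.25 m up and the wrist force near zero.
- **Disagreements:** The network did not find the blue vial in the last scene picture because the tray wall hides it. The top and wrist pictures both show it. The network's centre for the red tray was about 16 mm off the position I worked out from the sorter.

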